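# Unlock and draw the filter cassette from the incubator's filter box

### The job

Turn the lock knob on the white filter box anticlockwise until it clicks past its detent and its steel arm has swung off the filter cassette. Then pinch the cassette's two upright side catches together, lift the cassette straight up out of the box, and finish still holding it by the pinched catches, level and still, its underside about a hand's breadth (8 to 10 cm) above the top of the box. Leave the knob unlocked, do not let go at the end, and leave the jars, lid and tools lying about where they are.

Things in the scene. Friction and masses are not known exactly. Their poses are not given: they have to be found in the camera images.
- filter_box: fixed white box, 250 x 150 x 75 mm high, origin at the centre of its underside, z up; its long side runs along its x axis. Its flat top is 75 mm above the table and has a pocket in the middle (93 x 57 mm, 32 mm deep, floor 43 mm above the table) in which the cassette sits; the lock knob stands on the top at x = +88 mm, y = 0
- lock_grip (a point): grip point of the lock knob, on its upright turning axis, 32 mm above the box top (107 mm above the table). The knob has an upright black bar, 44 mm long along this point's x axis, 14 mm thick along its y axis, its top 44.5 mm and its foot 8.5 mm above the box top. A steel arm (53 mm long from the axis, 12 mm wide, its top 6.5 mm above the box top) points from the foot along the point's -x axis and, when locked, lies over the end of the cassette. The point turns with the knob
- lock (a joint): turn of the lock knob, rad: 0 = locked, arm over the cassette; grows anticlockwise seen from above, stop at 1.5. A sprung plunger beside the knob makes a detent: from about 0.45 the turn stiffens (peak about 0.1 N m), the hump is at 0.75, short of it the knob is pushed back, past it the knob snaps on to about 1.04 = unlocked (1.2 is well past); elsewhere it turns lightly and stays where it is left
- pinch_point (a point): point midway between the cassette's two upright catches, on the cassette, 56 mm above its underside (24 mm above the box top while seated, 99 mm above the table); z up, x along the cassette's length, y from one catch to the other. The catches are grey plates 28 mm wide (along x) and 6 mm thick, outer faces 52 mm apart (at y = +26 and -26 mm), standing from the box top up to 15 mm above this point; the space around them is free for fingers
- cassette: loose grey filter cassette with white pleats, about 0.25 kg, 90 x 54 x 31 mm high without the catches; origin at the centre of its underside, x along its length, z up. Seated, its top lies 1 mm below the top of the box, and its axes lie along those of the box. It has 1.5 mm play in the pocket
- catch_a (a joint): inward travel of the catch at +y of the cassette, m: 0 = sprung out, its barb under the rim of the pocket; 0.008 = fully pinched. The barb is free of the rim from about 0.0045 with the cassette centred (0.006 at worst). The spring needs 6 N to start and 11 N to close fully, so pinch with 25 N or more; both fully pinched, the outer faces are 36 mm apart
- catch_b (a joint): the same for the catch at -y of the cassette
- jar_a_mid (a point): centre of a filled jar (76 mm wide, 85 mm high) upside down on the metal tray at the right; leave it
- jar_b_mid (a point): centre of the second jar on the tray; leave it
- jar_c_mid (a point): centre of a third such jar, standing on the table near the end of the filter box away from the knob; leave it
- jar_lid: brass jar lid, 42 mm wide, 12 mm high, lying on top of the filter box near its -x end; origin under its centre; leave it
- brush_grip (a point): handle (20 mm thick) of a brush, 200 mm long, lying on the table beside the long side of the box at its -y; leave it
- pot: white pot with a screw cap, 70 mm wide and 110 mm high, standing at the left; origin under its centre; leave it
- spoon_grip (a point): handle (20 mm thick) of a spoon, 200 mm long, lying at the left; leave it
There are look-alikes about, which are no part of the job. What is shaped like the cassette but purple is not meant.

How it is judged (in metres and radians):
On the way, in this order (a step that is already met when the one before it is completed fails the run):
1. the lock knob is turned past its detent and stays there, the cassette still seated (value of joint lock above 0.95 rad and height (world z) of pinch_point below 0.115 m), for 0.2 s.
2. both catches are pinched in by the fingers while the cassette is still in its pocket (value of joint lock above 0.95 rad and value of joint each of catch_a, catch_b above 0.004 m and contact force between the fingers and cassette above 4 N and height (world z) of pinch_point below 0.12 m), for 0.1 s.
3. the cassette is lifted clear of the box, both catches pinched (value of joint lock above 0.95 rad and value of joint each of catch_a, catch_b above 0.004 m and height (world z) of pinch_point above 0.181 m and contact force between the fingers and cassette above 4 N and contact force between cassette and filter_box below 0.1 N), for 0.2 s.
At the end, for the whole second after the job is handed in: The robot still holds the cassette with both catches pinched (each at least 4 mm in, finger force on it over 4 N), its underside at least 50 mm above the top of the box, touching the box nowhere, level within 15 degrees and still (under 30 mm/s), and the lock knob is still unlocked (over 0.95 rad) (all of step 3 and angle between cassette's own z axis and vertical below 0.26 rad and linear speed of cassette below 0.03 m/s); the arm keeps its last pose, push and grip.
It fails at once if a jar, the lid, the pot, the brush or the spoon is moved more than 30 mm (distance of any of jar_a_mid, jar_b_mid, jar_c_mid, jar_lid, brush_grip, pot, spoon_grip from where it was at the start of the episode above 0.03 m).
It also fails if it takes over 43 s, if anything falls off the work surface, if the arm or the gripper's body presses on something with over 40 N, if the wrist force passes 120 N, or if a joint passes its speed limit or range.

### The arm

A 6-joint arm with a two-finger parallel gripper is mounted at the origin on the work surface. World frame = base frame: x ahead of the robot, y to its left, z up, the work surface at z = 0. Lengths are in m, angles in degrees, forces in N, time in s.
With the tool pointing down it reaches from about 0.4 to 0.825 m from the base axis. Payload 7 kg.
Tool frame: the origin (TCP) lies between the finger pads; the fingertips stand 19 mm ahead of it and the grasp point (between the pads) is the TCP; z points along the fingers, y is the line along which they close (so a half turn about z gives the same grasp; the last joint's range is limited). The gripper opens to 88 mm and grips with 3 to 60 N. Pads are 19 mm wide; open, the fingers measure 130 mm over their backs; the gripper's body (78 mm by 193 mm) begins 47 mm behind the grasp point.
Start: joints at [88.757, 20.546, 0.682, 0, -70.136, -16.507], TCP at [0.206, 0.643, 0.246] pointing down, gripper open.
Joint ranges: [-176.03, 176.03], [-82.01, 121.73], [-58.28, 71.71], [-173.87, 95.51], [-174.79, -0.11], [-173.66, 173.66]. Speed limits (degrees/s): [136.94, 136.94, 172.46, 180, 180, 180].

### API

Orientations are given as [roll, pitch, yaw] about the fixed x, y, z axes, in that order (R = Rz(yaw) Ry(pitch) Rx(roll)).
In Python, from plant import r gives the robot as it stands. The module is installed in compiled form; this text tells all that it offers.
- The arm moves only by the shell command python3 -m pendant 'ROWS' [OPENING] [FORCE]. ROWS is JSON, a list of rows, each a list of 6 numbers: the shift along the tool's x, y, z in mm, then the turn, a rotation vector about the tool's x, y, z in rad. In form: [[tx, ty, tz, wx, wy, wz], ...]. A call has 1 to 20 rows; each row is the pose to reach, as a shift and turn from the pose commanded when the call began, along the tool's axes at that moment; what a row does not reach only later rows make up. A row lasts 1/8 s, in which the tool goes at most 62.5 mm and 10.7 degrees, less where a joint would pass 70% of its speed; a pose out of reach is approached as far as the arm can. A call with a gripper value outside its range is refused whole. OPENING is the finger opening in mm, from 0 to 87.6, set as the call begins (- or left out, the last holds). The fingers move at their own pace and stop on an object; FORCE is the grip in N (left out, the last holds). Time passes only in rows, so rows that repeat a pose let the fingers close. It gives the time, the measured TCP pose, the force, the opening and the grip force at its end, in the units of the state.
- r.get_state(): the state, without advancing time (a new reading comes with each control period).
- r.capture(name): name is "scene" or "side" or "wrist"; returns the picture (420x560x3 uint8, red, green, blue); there is no depth.
- r.camera_params(name): a dict with "mtx" (3x3 intrinsics, pixels), "rvec" (rotation vector, rad) and "tvec" (3), from world to camera coordinates, as OpenCV has them; the wrist camera has in their place "mount" (4x4, takes a point from camera to tool coordinates, whose origin is the TCP and whose axes are the flange's). Camera axes: x right, y down, z forward; pixel columns grow to the right and rows downward; lengths in m; the calibration is good to about 2 mm. The wrist camera is an equidistant fisheye: a pixel r from the principal point sees the ray r / f radians off the axis. A picture is of the moment at which its call begins: read the wrist's pose just before it. camera_params takes no time and is no camera call.
- r.close_job(): hands the job in; it is judged then, once.
The state is a dict: "time_s": time; "joints": joint angles; "qd": joint speeds; "joint_torque": joint torques, N m; "tcp_pos": TCP position; "eef_rot": TCP orientation; "contact_force": force on the tool from outside, world axes, zero at the start; "moment": the same for the moment, N m; "gripper_width": finger opening in m; "gripper_force": force on a finger pad.
Only numpy, scipy, OpenCV 4.12 (cv2) and the standard library are available. Lean on these libraries where they do the work, as an engineer would, in place of code of your own. Each camera call takes 0.05 s, during which the arm holds its last target. There are 200 camera calls.

## Working session

There is one attempt and no reset: what is moved stays moved. The work goes in short steps, Python scripts to look and compute and a shell command to move; the robot and the scene stay as the last step left them, time stands still between calls to the robot, and variables do not carry over. Pictures are saved under pics/ and viewed, at most 10 in all, crops included, and the job is handed in when it is done.

```bash
mkdir -p pics; python3 - <<'E'
from plant import r
import cv2,numpy as np
s=r.get_state(); print({k:np.round(v,3).tolist() for k,v in s.items()})
for n in("scene","side","wrist"):
    p=r.camera_params(n); print(n,{k:np.round(v,4).tolist() for k,v in p.items()})
    im=r.capture(n); cv2.imwrite(f"pics/{n}0.png",im[:,:,::-1])
E
```

```text
{'time_s': 0.0, 'joints': [88.758, 20.59, 0.634, -0.022, -70.136, -16.506], 'qd': [-0.033, -0.026, 0.004, 0.046, -0.033, 0.01], 'joint_torque': [-0.001, -58.271, 29.305, 6.997, 0.007, -0.0], 'tcp_pos': [0.206, 0.642, 0.245], 'eef_rot': [179.906, -0.006, -17.755], 'contact_force': [0.355, 0.053, 0.123], 'moment': [0.002, -0.015, -0.035], 'gripper_force': 0.0, 'gripper_width': 0.087}
scene {'mtx': [[413.083, 0.0, 288.6766], [0.0, 413.083, 207.2064], [0.0, 0.0, 1.0]], 'rvec': [0.7357, 2.6004, -1.085], 'tvec': [0.4476, -0.1248, 1.4181]}
side {'mtx': [[482.0883, 0.0, 274.1986], [0.0, 482.0883, 206.3455], [0.0, 0.0, 1.0]], 'rvec': [2.35, -0.8103, 0.267], 'tvec': [-0.4248, 0.3058, 1.2866]}
wrist {'mtx': [[325.1923, 0.0, 273.9433], [0.0, 325.1923, 207.1584], [0.0, 0.0, 1.0]], 'mount': [[-0.0, -0.9664, -0.2571, 0.0694], [1.0, 0.0003, -0.0011, 0.0008], [0.0012, -0.2571, 0.9664, -0.1391], [0.0, 0.0, 0.0, 1.0]]}
```

View pics/scene0.png

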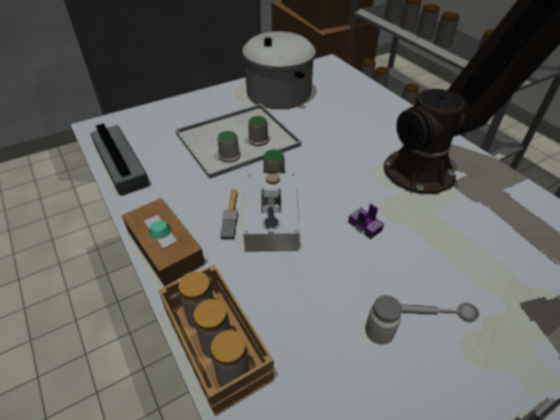

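View pics/side0.png

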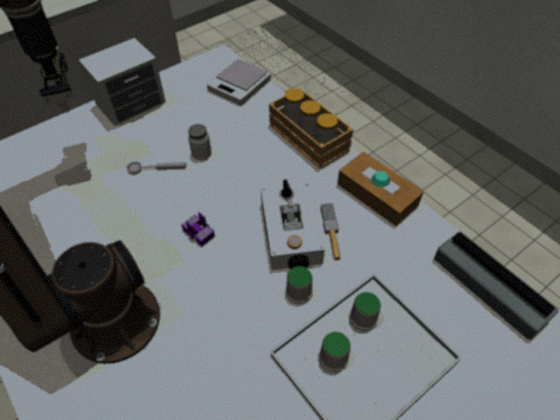

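View pics/wrist0.png

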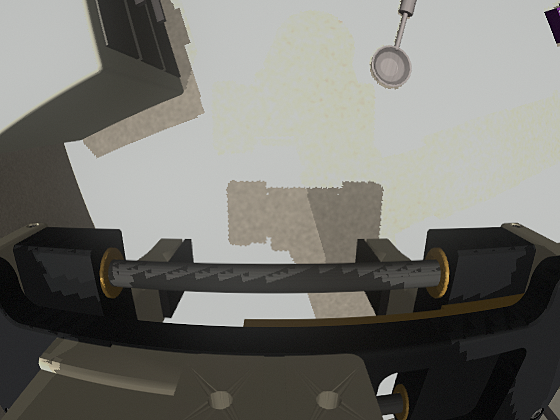

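The scene picture shows the white box with its knob near (270,213), the catches near (270,198) and the lid at (272,179). In the side view the knob is near (286,187), the catches (291,215) and the lid (294,241). The purple decoy lies apart, and the wrist camera doesn't see the box yet.

```bash
cat > h.py <<'E'
import numpy as np, cv2
from scipy.spatial.transform import Rotation as R
from plant import r
def ray(n,u,v,pose=None):
    p=r.camera_params(n); K=np.array(p["mtx"])
    if n!="wrist":
        Rm=R.from_rotvec(np.ravel(p["rvec"])).as_matrix(); t=np.ravel(p["tvec"])
        d=np.linalg.solve(K,[u,v,1]); return -Rm.T@t, Rm.T@d
    x,y=(u-K[0,2])/K[0,0],(v-K[1,2])/K[1,1]; th=np.hypot(x,y)
    d=np.array([x,y,0])*np.sinc(th/np.pi)+0; d[2]=np.cos(th)
    M=np.array(p["mount"]); T=np.eye(4); T[:3,:3]=R.from_euler("xyz",pose[1],degrees=True).as_matrix(); T[:3,3]=pose[0]
    W=T@M; return W[:3,3], W[:3,:3]@d
def onz(n,u,v,z,pose=None):
    o,d=ray(n,u,v,pose); return o+d*(z-o[2])/d[2]
def pose():
    s=r.get_state(); return s["tcp_pos"],s["eef_rot"]
def move(target,yaw):
    """shift (mm) and turn in tool axes to reach target with tool down, yaw"""
    s=r.get_state(); A=R.from_euler("xyz",s["eef_rot"],degrees=True); B=R.from_euler("xyz",[180,0,yaw],degrees=True)
    return np.round(A.inv().apply(np.array(target)-s["tcp_pos"])*1000,1), np.round((A.inv()*B).as_rotvec(),3)
E
python3 - <<'E'
from h import *
for n,L in {"scene":[(270,213,.1),(270,196,.1),(272,179,.087)],"side":[(286,184,.118),(291,212,.1),(294,240,.087)]}.items():
    for u,v,z in L: print(n,u,v,onz(n,u,v,z).round(3))
for n,b in {"scene":(225,140,320,260),"side":(240,160,370,310)}.items():
    im=cv2.imread(f"pics/{n}0.png")[b[1]:b[3],b[0]:b[2]]
    im=cv2.resize(im,None,fx=4,fy=4,interpolation=cv2.INTER_CUBIC); im=cv2.copyMakeBorder(im,0,600-im.shape[0],0,0,0) if im.shape[0]<600 else im[:600]
    cv2.imwrite(f"pics/{n}c.png",im)
a,b=[cv2.imread(f"pics/{n}c.png") for n in("scene","side")]
cv2.imwrite("pics/both.png",np.hstack([a[:,:380],b[:,:420]]))
E
```

```text
scene 270 213 [ 0.589 -0.001  0.1  ]
scene 270 196 [ 0.555 -0.059  0.1  ]
scene 272 179 [ 0.505 -0.133  0.087]
side 286 184 [0.596 0.015 0.118]
side 291 212 [ 0.55  -0.065  0.1  ]
side 294 240 [ 0.501 -0.139  0.087]
```

View pics/both.png

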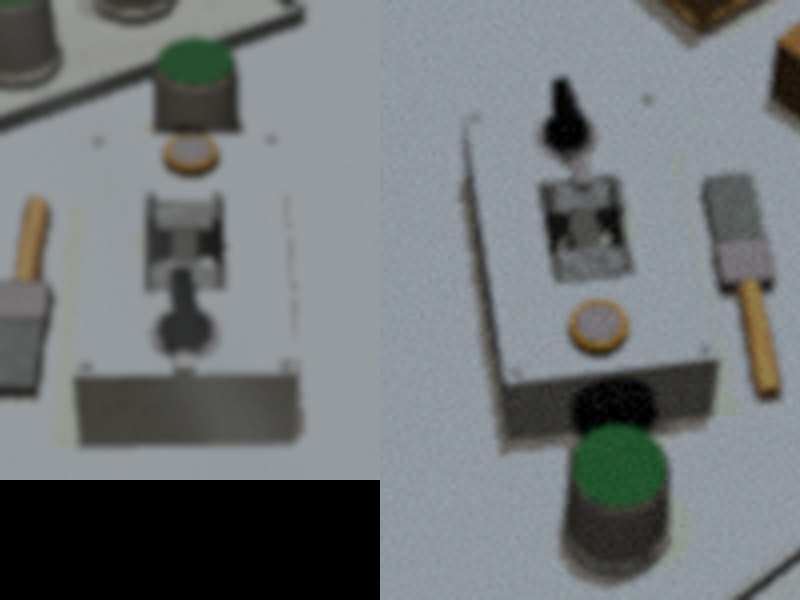

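Box axis points roughly 58–60° in world, knob near (0.59, 0.015). The screws in the top corners are visible too. I'll move the wrist camera over it for a precise view.

```bash
python3 - <<'E'
from h import *
print(move([.617,.045,.27],-121))
E
```

```text
(array([573.9, 443.7, -24.5]), array([ 1.000e-03, -1.000e-03,  1.802e+00]))
```

```bash
python3 -m pendant '[[48,37,-10,0,0,0.15],[96,74,-20,0,0,0.3],[144,111,-25,0,0,0.45],[191,148,-25,0,0,0.6],[239,185,-25,0,0,0.75],[287,222,-25,0,0,0.9],[335,259,-25,0,0,1.05],[383,296,-25,0,0,1.2],[430,333,-25,0,0,1.35],[478,370,-25,0,0,1.5],[526,407,-25,0,0,1.65],[574,444,-25,0,0,1.8],[574,444,-25,0,0,1.8],[574,444,-25,0,0,1.8],[574,444,-25,0,0,1.8]]' 87 30
python3 - <<'E'
from h import *
p=pose(); print(p, r.get_state()["joints"])
im=r.capture("wrist"); np.save("p1.npy",np.array(p)); cv2.imwrite("pics/w1.png",im[:,:,::-1])
E
```

```text
time_s: 2.02
tcp_pos: [0.6166, 0.046, 0.2707]
eef_rot: [180.0, 0.0, -120.8]
contact_force: [-0.3, 0.3, 0.4]
gripper_width: 0.0874
gripper_force: 0.0
(array([0.61663543, 0.04598718, 0.2706843 ]), array([ 1.79997882e+02,  1.21993802e-02, -1.20773184e+02])) [ 2.23297394e+01  1.44136175e+01 -4.68773692e+00 -9.54434535e-03
 -7.08901616e+01 -5.30997989e+01]
```

View pics/w1.png

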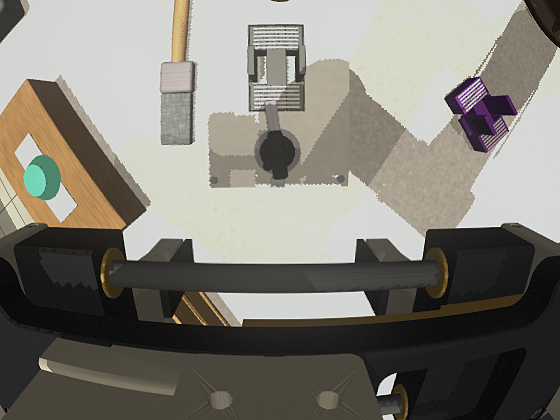

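The wrist view shows the cassette as (249–304, 25–109), the knob disc near (278,150), the arm tip near (270,105) and the corner screws at (214,181) and (340,179). I'll zoom in for knob and catch edges.

```bash
python3 - <<'E'
from h import *
im=cv2.imread("pics/w1.png")[0:200,190:390]
im=cv2.resize(cv2.convertScaleAbs(im,alpha=1.6),None,fx=3,fy=3,interpolation=cv2.INTER_CUBIC)
for k in range(0,600,60):
    cv2.line(im,(k,0),(k,6),(0,0,255),1); cv2.line(im,(0,k),(6,k),(0,0,255),1)
cv2.imwrite("pics/w1c.png",im)
E
```

```text
(no output)
```

View pics/w1c.png

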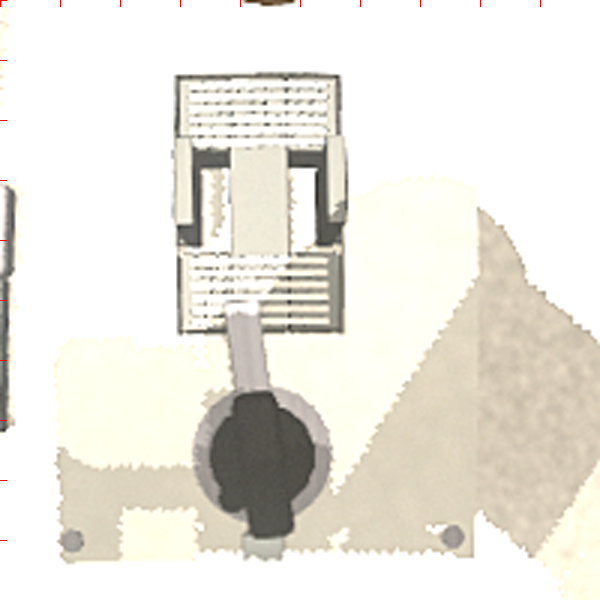

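```bash
python3 - <<'E'
from h import *
p=np.load("p1.npy")
def q(u,v,z): return onz("wrist",190+u/3,v/3,z,p)
def ang(a,b): d=b-a; return np.degrees(np.arctan2(d[1],d[0])).round(2),np.linalg.norm(d[:2]).round(4)
c=[q(*x,.075) for x in[(175,75),(340,73),(342,331),(180,331)]]
print("cass",np.mean(c,0)[:2].round(4),[ang(c[3],c[0]),ang(c[2],c[1]),ang(c[0],c[1]),ang(c[3],c[2])])
t=[q(*x,.114) for x in[(183,137),(183,224),(337,137),(337,220)]]
print("catch",np.mean(t,0)[:2].round(4),ang(t[1],t[0]),ang(t[3],t[2]),ang((t[0]+t[1])/2,(t[2]+t[3])/2))
b=[q(*x,.1195) for x in[(233,396),(277,393),(293,535),(250,538)]]
print("bar",np.mean(b,0)[:2].round(4),ang(b[3],b[0]),ang(b[2],b[1]),ang(b[0],b[1]))
d=q(262,453,.082); print("disc",d[:2].round(4))
a1,a2=q(241,303,.0815),q(253,390,.0815);print("arm",ang(a2,a1))
s=q(72,541,.075),q(453,536,.075); print("screws",ang(*s),((s[0]+s[1])/2)[:2].round(4))
e=q(57,500,.075),q(473,500,.075); print("edge",ang(*e),((e[0]+e[1])/2)[:2].round(4))
# scene/side screws for box centre/axis check
S=[onz("scene",225+x/4,140+y/4,.075)for x,y in[(98,141),(272,139),(86,367),(288,365)]]
D=[onz("side",240+(x-380)/4,160+y/4,.075)for x,y in[(473,117),(647,99),(517,373),(704,349)]]
for L in(S,D): print(np.mean(L,0).round(4),[ang(L[0],L[2]),ang(L[1],L[3])])
E
```

```text
cass [ 0.5492 -0.063 ] [(np.float64(-119.59), np.float64(0.0912)), (np.float64(-120.49), np.float64(0.092)), (np.float64(150.16), np.float64(0.0564)), (np.float64(149.34), np.float64(0.0549))]
catch [ 0.5496 -0.0626] (np.float64(-120.61), np.float64(0.0274)) (np.float64(-120.98), np.float64(0.0262)) (np.float64(150.17), np.float64(0.0461))
bar [0.5936 0.0131] (np.float64(-114.1), np.float64(0.0431)) (np.float64(-114.11), np.float64(0.043)) (np.float64(153.19), np.float64(0.013))
disc [0.5932 0.0126]
arm (np.float64(-113.05), np.float64(0.0296))
screws (np.float64(150.01), np.float64(0.1343)) [0.6082 0.0386]
edge (np.float64(149.28), np.float64(0.1459)) [0.6003 0.0273]
[ 0.5494 -0.0613  0.075 ] [(np.float64(59.91), np.float64(0.234)), (np.float64(60.18), np.float64(0.2352))]
[ 0.5512 -0.0641  0.075 ] [(np.float64(-119.57), np.float64(0.2347)), (np.float64(-120.43), np.float64(0.2322))]
```

Everything agrees: box at (0.5495, −0.063), yaw 60°, knob axis (0.5935, 0.0131), knob already at about 6°.

```bash
python3 - <<'E'
from h import *
print(move([.5935,.0131,.2],-114),move([.5935,.0131,.111],-114))
E
```

```text
(array([40.3,  3. , 70.8]), array([-0.   ,  0.   , -0.118])) (array([ 40.3,   3. , 159.8]), array([-0.   ,  0.   , -0.118]))
```

```bash
python3 -m pendant '[[20,1.5,35,0,0,-0.06],[40,3,70,0,0,-0.118],[40.3,3,90,0,0,-0.118],[40.3,3,110,0,0,-0.118],[40.3,3,130,0,0,-0.118],[40.3,3,147,0,0,-0.118],[40.3,3,160,0,0,-0.118],[40.3,3,160,0,0,-0.118],[40.3,3,160,0,0,-0.118]]' 50 30 && python3 -m pendant '[[0,0,0,0,0,0],[0,0,0,0,0,0],[0,0,0,0,0,0],[0,0,0,0,0,0],[0,0,0,0,0,0],[0,0,0,0,0,0]]' 5 30
```

```text
time_s: 3.2
tcp_pos: [0.5943, 0.0121, 0.1111]
eef_rot: [-180.0, 0.0, -114.1]
contact_force: [-1.0, -0.4, 0.7]
gripper_width: 0.0499
gripper_force: 0.0
time_s: 3.95
tcp_pos: [0.5934, 0.0122, 0.1106]
eef_rot: [180.0, -0.0, -114.1]
contact_force: [-5.7, 3.1, 4.2]
gripper_width: 0.014
gripper_force: 30.0
```

```bash
python3 -m pendant '[[0,0,0,0,0,-0.12],[0,0,0,0,0,-0.24],[0,0,0,0,0,-0.36],[0,0,0,0,0,-0.48],[0,0,0,0,0,-0.6],[0,0,0,0,0,-0.72],[0,0,0,0,0,-0.84],[0,0,0,0,0,-0.96],[0,0,0,0,0,-1.08],[0,0,0,0,0,-1.12],[0,0,0,0,0,-1.12],[0,0,0,0,0,-1.12]]'
```

```text
time_s: 5.45
tcp_pos: [0.5946, 0.0123, 0.1107]
eef_rot: [-179.9, -0.0, -50.0]
contact_force: [2.5, 4.5, -1.4]
gripper_width: 0.0135
gripper_force: 30.0
```

```bash
python3 -m pendant '[[0,0,0,0,0,0],[0,0,0,0,0,0],[0,0,0,0,0,0],[0,0,0,0,0,0]]' 45 && python3 -m pendant '[[0,0,-20,0,0,0],[0,0,-50,0,0,0],[0,0,-90,0,0,0],[0,0,-110,0,0,0],[0,0,-110,0,0,0]]' 86 40
python3 - <<'E'
from h import *
print(move([.617,.045,.23],-120), r.get_state()["joints"])
E
```

```text
time_s: 5.95
tcp_pos: [0.5937, 0.0118, 0.1105]
eef_rot: [180.0, 0.0, -50.0]
contact_force: [-0.1, 1.0, 0.0]
gripper_width: 0.0438
gripper_force: 0.0
time_s: 6.58
tcp_pos: [0.5947, 0.0121, 0.2225]
eef_rot: [-179.8, -0.1, -49.9]
contact_force: [0.5, 0.3, -1.3]
gripper_width: 0.0847
gripper_force: 0.0
(array([-10.8, -38.3,  -7.4]), array([-4.000e-03,  1.000e-03,  1.223e+00])) [ 1.99872181e+01  1.38621694e+01 -1.18926843e+01  1.97229375e-02
 -6.40425282e+01  2.00563396e+01]
```

```bash
python3 -m pendant '[[-2,-6,-2,0,0,0.16],[-4,-12,-3,0,0,0.32],[-5,-17,-4,0,0,0.48],[-6,-22,-5,0,0,0.64],[-8,-27,-6,0,0,0.8],[-9,-32,-7,0,0,0.96],[-10,-36,-7,0,0,1.12],[-11,-38,-7,0,0,1.22],[-11,-38,-7,0,0,1.22],[-11,-38,-7,0,0,1.22]]'
python3 - <<'E'
from h import *
p=pose(); im=r.capture("wrist"); np.save("p2.npy",np.array(p))
im=im[0:200,190:390,::-1]; im=cv2.resize(cv2.convertScaleAbs(im,alpha=1.3),None,fx=3,fy=3,interpolation=cv2.INTER_CUBIC)
cv2.imwrite("pics/w2c.png",im); print(p,move([.5495,-.063,.2],-120))
E
```

```text
time_s: 7.82
tcp_pos: [0.6155, 0.0447, 0.2268]
eef_rot: [180.0, -0.0, -119.7]
contact_force: [0.3, 0.5, -0.1]
gripper_width: 0.0865
gripper_force: 0.0
(array([0.61553535, 0.04466017, 0.22684812]), array([ 1.79955312e+02, -4.70582819e-02, -1.19727078e+02])) (array([126.3,   4. ,  27.1]), array([ 0.001, -0.001,  0.004]))
```

View pics/w2c.png

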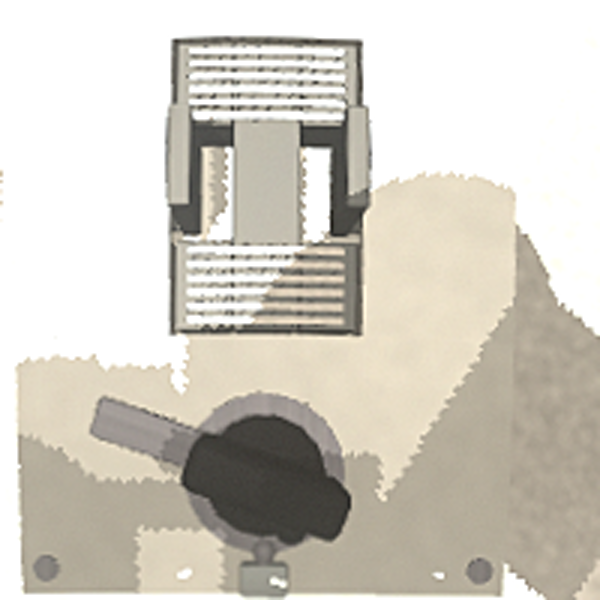

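The arm has swung about 70° off the cassette, tip at crop (95,415). The catches stand at crop (180,155) and (358,155). I'll refine the pinch point from this closer view.

```bash
python3 - <<'E'
from h import *
p=np.load("p2.npy")
def q(u,v,z): return onz("wrist",190+u/3,v/3,z,p)
def ang(a,b): d=b-a; return np.degrees(np.arctan2(d[1],d[0])).round(2),np.linalg.norm(d[:2]).round(4)
c=[q(*x,.075) for x in[(173,40),(362,39),(361,334),(171,334)]]
t=[q(*x,.114) for x in[(170,105),(170,205),(369,105),(369,207)]]
print("cass",np.mean(c,0).round(4),ang(c[3],c[0]),ang(c[2],c[1]),"catch",np.mean(t,0).round(4),ang(t[0],t[2]),ang(t[1],t[3]),ang(t[1],t[0]))
a,b=q(100,417,.0815),q(168,440,.0815); print("arm",ang(b,a))
print(move([.5495,-.063,.2],-120))
E
```

```text
cass [ 0.5495 -0.0627  0.075 ] (np.float64(-119.92), np.float64(0.0918)) (np.float64(-120.17), np.float64(0.0924)) catch [ 0.5495 -0.0626  0.114 ] (np.float64(150.69), np.float64(0.0511)) (np.float64(149.99), np.float64(0.0508)) (np.float64(-119.45), np.float64(0.0272))
arm (np.float64(-49.32), np.float64(0.0211))
(array([126.3,   4. ,  27.1]), array([ 0.001, -0.001,  0.004]))
```

```bash
python3 -m pendant '[[30,1,5,0,0,0],[65,2,15,0,0,0],[100,3,22,0,0,0],[126,4,28,0,0,0],[126,4,28,0,0,0.004],[126,4,28,0,0,0.004]]' 86 40
python3 - <<'E'
from h import *
print(pose(),move([.5495,-.0627,.101],-120))
E
```

```text
time_s: 8.62
tcp_pos: [0.5502, -0.0624, 0.1999]
eef_rot: [-180.0, 0.0, -120.1]
contact_force: [0.6, 0.2, 0.4]
gripper_width: 0.0862
gripper_force: 0.0
(array([ 0.55018603, -0.06243963,  0.19985713]), array([-1.79960797e+02,  2.43595833e-02, -1.20073081e+02])) (array([ 0.6,  0.5, 98.9]), array([-0.001,  0.   , -0.001]))
```

```bash
python3 -m pendant '[[0.5,0.3,25,0,0,0],[0.5,0.3,50,0,0,0],[0.5,0.3,72,0,0,0],[0.5,0.3,88,0,0,0],[0.5,0.3,99,0,0,0],[0.5,0.3,99,0,0,0],[0.5,0.3,99,0,0,0]]' 86 40 && python3 -m pendant '[[0,0,0,0,0,0],[0,0,0,0,0,0],[0,0,0,0,0,0],[0,0,0,0,0,0],[0,0,0,0,0,0],[0,0,0,0,0,0],[0,0,0,0,0,0],[0,0,0,0,0,0]]' 30 40
```

```text
time_s: 9.5
tcp_pos: [0.5497, -0.0627, 0.1012]
eef_rot: [-179.9, 0.0, -120.1]
contact_force: [-0.0, 0.1, 0.5]
gripper_width: 0.086
gripper_force: 0.0
time_s: 10.5
tcp_pos: [0.5493, -0.0628, 0.1012]
eef_rot: [-180.0, 0.0, -120.1]
contact_force: [-2.4, 0.4, 6.0]
gripper_width: 0.0335
gripper_force: 40.1
```

Fully pinched at 40 N. I'll lift gently at first, then on up by 122 mm.

```bash
python3 -m pendant '[[0,0,-2,0,0,0],[0,0,-5,0,0,0],[0,0,-8,0,0,0],[0,0,-12,0,0,0]]' && python3 -m pendant '[[0,0,-6,0,0,0],[0,0,-14,0,0,0],[0,0,-24,0,0,0],[0,0,-36,0,0,0],[0,0,-50,0,0,0],[0,0,-64,0,0,0],[0,0,-78,0,0,0],[0,0,-90,0,0,0],[0,0,-100,0,0,0],[0,0,-106,0,0,0],[0,0,-110,0,0,0],[0,0,-110,0,0,0],[0,0,-110,0,0,0],[0,0,-110,0,0,0],[0,0,-110,0,0,0],[0,0,-110,0,0,0]]'
python3 - <<'E'
from h import *
s=r.get_state(); print(s["contact_force"],s["gripper_width"])
a=r.capture("side")[130:310,200:370,::-1]; b=r.capture("scene")[120:300,190:360,::-1]
im=cv2.resize(np.hstack([a,b]),None,fx=2.3,fy=3,interpolation=cv2.INTER_CUBIC); cv2.imwrite("pics/end.png",im)
E
```

```text
time_s: 11.0
tcp_pos: [0.549, -0.0628, 0.1126]
eef_rot: [180.0, -0.0, -120.1]
contact_force: [-0.3, 0.7, -2.5]
gripper_width: 0.0335
gripper_force: 40.0
time_s: 13.0
tcp_pos: [0.5491, -0.0628, 0.2225]
eef_rot: [180.0, -0.0, -120.1]
contact_force: [-0.5, 0.8, -2.6]
gripper_width: 0.0332
gripper_force: 40.0
[-0.4852098   0.75439994 -2.55339336] 0.033154603427114966
```

View pics/end.png

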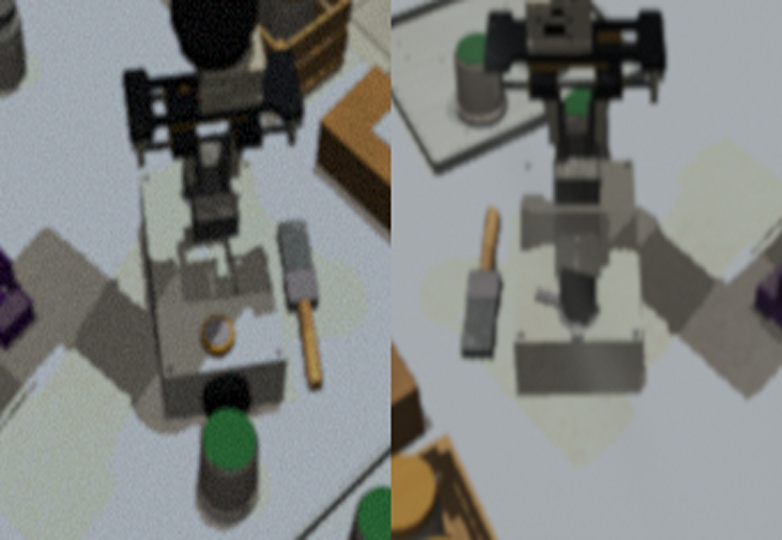

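The cassette hangs level in the gripper, at about (210,205) in the left half. The pocket is empty, the knob arm has swung out, and nothing else has moved. The load reads 2.55 N, which fits a 0.25 kg cassette.

```bash
python3 -c "
from plant import r
print(r.close_job())"
```

```text
the job is handed in; nothing more can be done
None
```

The job is handed in at about 13 s: the knob is unlocked at about 1.2 rad, and the cassette is out and held level by its pinched catches, its underside about 9 cm above the box; the jars, lid and tools in view had not visibly moved, and no verdict was returned.

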